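# Unclamp and pop up the lantern in the service van

## Robot

A 6-joint arm with a two-finger parallel gripper is mounted at the origin on the work surface. World frame = base frame: x ahead of the robot, y to its left, z up, the work surface at z = 0. Lengths are in m, angles in degrees, forces in N, time in s.
With the tool pointing down it reaches from about 0.25 to 0.725 m from the base axis. Payload 9.7 kg.
Tool frame: the origin (TCP) lies between the finger pads; the fingertips stand bot.tcp_to_tips ahead of it and the grasp point (between the pads) lies 2 mm behind it (bot.tcp_to_tips is the distance from the TCP to the fingertips, in m); z points along the fingers, y is the line along which they close (so a half turn about z gives the same grasp; the last joint's range is limited). The gripper opens to 85 mm and grips with 20 to 120 N. Pads are 22 mm wide; open, the fingers measure 114 mm over their backs; the gripper's body (76 mm by 85 mm) begins 54 mm behind the grasp point. The pads swing forward as they close: fully open they stand 13 mm farther back than shut.
Start: joints at [-73.339, 4.979, 10.078, 95.1, 0, 90], TCP at [0.158, -0.527, 0.248] pointing down, gripper open.
Joint ranges: [-179.16, 179.16], [-48.56, 103.87], [-65.8, 70.77], [-126.05, 130.52], [-82.76, 87.17], [-180, 180]. Speed limits (degrees/s): [127.2, 127.2, 147.25, 180, 180, 180].

## Interface

Orientations are given as [roll, pitch, yaw] about the fixed x, y, z axes, in that order (R = Rz(yaw) Ry(pitch) Rx(roll)).
In Python, from workcell import sensors, camera, camera_params, bot gives the robot as it stands.
- The arm moves only by the tool apply_moves, never from a script. Its argument "motion" is a list of rows, each an object with "jaw": the opening, from -1 (shut) to 1 (fully open); "xyz": the shift along the tool's x, y, z in mm, a list of three; "twist": the turn about the tool's z in rad. A call has 1 to 5 rows; each row is the pose to reach, as a shift and turn from the pose commanded when the call began, along the tool's axes at that moment; what a row does not reach only later rows make up. A row lasts 1/8 s, in which the tool goes at most 62.5 mm and 10.7 degrees, less where a joint would pass 70% of its speed; a pose out of reach is approached as far as the arm can. A call with a gripper value outside its range is refused whole. The fingers move at their own pace and stop on an object; "grip_force" is the grip in N (left out, the last holds). Time passes only in rows, so rows that repeat a pose let the fingers close. It gives the time, the measured TCP pose, the force, the opening and the grip force at its end, in the units of the state.
- sensors.get_obs(): the state, without advancing time (a new reading comes with each control period).
- camera(name): name is "scene" or "top" or "wrist"; returns (picture, depth): 420x560x3 uint8, red, green, blue; 420x560 float32, m along the optical axis (not along the pixel's ray), 0 where there is no reading.
- camera_params(name): a dict with "mtx" (3x3 intrinsics, pixels), "rvec" (rotation vector, rad) and "tvec" (3), from world to camera coordinates, as OpenCV has them. Camera axes: x right, y down, z forward; pixel columns grow to the right and rows downward; lengths in m; the calibration is good to about 2 mm. A picture is of the moment at which its call begins: read the wrist's pose just before it. camera_params takes no time and is no camera call; for the wrist camera it gives the pose at the moment of the call.
- bot.job_done(): hands the job in; it is judged then, once.
The state is a dict: "time": time; "q": joint angles; "qd": joint speeds; "joint_efforts": joint torques, N m; "ee_pos": TCP position; "tcp_rot": TCP orientation; "wrist_force": force on the tool from outside, world axes, zero at the start; "torque": the same for the moment, N m; "opening": finger opening in m; "grasp_force": force on a finger pad.
Only numpy, scipy, OpenCV 4.12 (cv2) and the standard library are available. Lean on these libraries where they do the work, as an engineer would, in place of code of your own. Each camera call takes 0.05 s, during which the arm holds its last target. There are 200 camera calls.

## Task

It is dark at the back of the van: get the red pop-up lantern ready for use. First throw its toggle clamp fully back off the cap, then pull the red cap up until it clicks at its top stop and the globe is uncovered. Leave the blue spare lantern clamped and shut, and do not shift the other tools on the deck.

Things in the scene. Friction and masses are not known exactly. Their poses are not given: they have to be found in the camera images.
- red_cradle: Fixed cradle of the red lantern: dark wood plate 100 x 185 x 15 mm, local y -60 to +125 mm. Origin on the deck under the lantern's axis; z up; local +y points to the clamp hinge, 90 mm away. The lantern's black body (diameter 84 mm, heights 15 to 55 mm) is fixed in it, the red cap slides on that. The one to open.
- red_knob (a point): Centre of the top face of the round knob on the red cap; moves with the cap. Knob: upright cylinder, diameter 38 mm, 34 mm tall, on the cap's flat top (cap diameter 84 mm, 50 mm tall). With the cap down the knob's top is 139 mm and the cap's flat top 105 mm above the deck.
- red_cap (a joint): Cap height, m: 0 = down, 0.040 = up at its stop, pale yellow globe uncovered (it cannot come off). A detent holds it at both ends: about 12 N starts it upward, fading to nothing at half travel (0.020); beyond that the detent drives it to the top stop and holds it there, also when let go. Let go below half, it snaps down.
- red_hinge (a point): Hinge axis of the red lantern's clamp, mid-width, 155 mm above the deck, along the cradle's local x; fixed. Steel bracket below: 35 (x) by 32 mm (y), up to 168 mm. The clamp is one rigid L: handle, and a steel arm 18 mm wide, 94 mm long, at right angles. Clamped, the arm lies level (top at 165 mm), its rubber pad on the knob with a stud over it up to 175 mm.
- red_handle (a point): Centre of the tip of the yellow clamp handle, 95 mm from the hinge (outer 65 mm: round grip 22 mm thick). Clamped: the handle stands straight up, tip 250 mm above the deck. Thrown back: it lies level, pointing away from the lantern (local +y), and the arm stands straight up over the hinge, its end 249 mm above the deck.
- red_clamp (a joint): Clamp angle, rad: 0 = clamped, 1.6 = thrown fully back (stop). Over-centre spring: about 0.4 N m (5 to 6 N at the handle, pushed along local +y, away from the lantern) starts it, fading to nothing near 0.8; past that it swings by itself to 1.6 and stays; let go before that, it snaps back to 0.
- blue_cradle: Fixed cradle of the blue lantern: dark wood plate 100 x 185 x 15 mm, local y -60 to +125 mm. Origin on the deck under the lantern's axis; z up; local +y points to the clamp hinge, 90 mm away. The lantern's black body (diameter 84 mm, heights 15 to 55 mm) is fixed in it, the blue cap slides on that. The spare: leave it shut and clamped.
- blue_knob (a point): Centre of the top face of the round knob on the blue cap; moves with the cap. Knob: upright cylinder, diameter 38 mm, 34 mm tall, on the cap's flat top (cap diameter 84 mm, 50 mm tall). With the cap down the knob's top is 139 mm and the cap's flat top 105 mm above the deck.
- blue_cap (a joint): Cap height, m: 0 = down, 0.040 = up at its stop, pale yellow globe uncovered (it cannot come off). A detent holds it at both ends: about 12 N starts it upward, fading to nothing at half travel (0.020); beyond that the detent drives it to the top stop and holds it there, also when let go. Let go below half, it snaps down.
- blue_hinge (a point): Hinge axis of the blue lantern's clamp, mid-width, 155 mm above the deck, along the cradle's local x; fixed. Steel bracket below: 35 (x) by 32 mm (y), up to 168 mm. The clamp is one rigid L: handle, and a steel arm 18 mm wide, 94 mm long, at right angles. Clamped, the arm lies level (top at 165 mm), its rubber pad on the knob with a stud over it up to 175 mm.
- blue_handle (a point): Centre of the tip of the yellow clamp handle, 95 mm from the hinge (outer 65 mm: round grip 22 mm thick). Clamped: the handle stands straight up, tip 250 mm above the deck. Thrown back: it lies level, pointing away from the lantern (local +y), and the arm stands straight up over the hinge, its end 249 mm above the deck.
- blue_clamp (a joint): Clamp angle, rad: 0 = clamped, 1.6 = thrown fully back (stop). Over-centre spring: about 0.4 N m (5 to 6 N at the handle, pushed along local +y, away from the lantern) starts it, fading to nothing near 0.8; past that it swings by itself to 1.6 and stays; let go before that, it snaps back to 0.
- battery: Bystander, loose: black power tool battery with a red band, 110 x 75 x 63 mm, 0.6 kg; origin at the centre of its underside.
- level: Bystander, loose: short yellow spirit level lying flat, 50 x 230 x 22 mm, long along its y; origin at the centre of its underside.
- screwdriver: Bystander, loose: screwdriver, 200 mm long, lying along its x.
- spray: Bystander, loose: upright bare-metal can with a dark grey label, diameter 60 mm, 150 mm tall; origin at the centre of its underside.

How it is judged:
By the outcome, as a careful person would: the job done as asked, in the order asked, and still so for the second after the job is handed in, with the robot touching nothing.
It also fails if it takes over 48 s, if anything falls off the work surface, if the arm or the gripper's body presses on something with over 40 N, if the wrist force passes 120 N, or if a joint passes its speed limit or range.

## Working session

There is one attempt and no reset: what is moved stays moved. The work goes in short steps, Python scripts to look and compute and a tool call to move; the robot and the scene stay as the last step left them, time stands still between calls to the robot, and variables do not carry over. Pictures are saved under pics/ and viewed, at most 10 in all, crops included, and the job is handed in when it is done.

Besides the shell and the picture viewer there is one more tool, called in YAML: its name, and indented under it one key for each argument. apply_moves: Moves the arm, as the interface text tells. Its arguments: {"type":"object","properties":{"motion":{"type":"array","items":{"type":"object","properties":{"jaw":{"type":"number"},"xyz":{"type":"array","items":{"type":"number"}},"twist":{"type":"number"}}}},"grip_force":{"type":"number"}},"required":["motion"]}

```bash
mkdir -p pics; ls
python3 - <<'E'
from workcell import sensors,camera,camera_params,bot
import cv2,numpy as np
o=sensors.get_obs();print(o['time'],o['ee_pos'],o['tcp_rot'],bot.tcp_to_tips)
for n in("scene","top"):
    p,d=camera(n);cv2.imwrite(f"pics/{n}0.png",p[:,:,::-1]);np.savez(f"{n}0.npz",p=p,d=d,**camera_params(n))
E
```

```text
pics
0.0 [ 0.15763887 -0.52671996  0.24756371] [-1.79923963e+02 -3.12144957e-04  1.66615367e+01] 0.017
```

View pics/scene0.png

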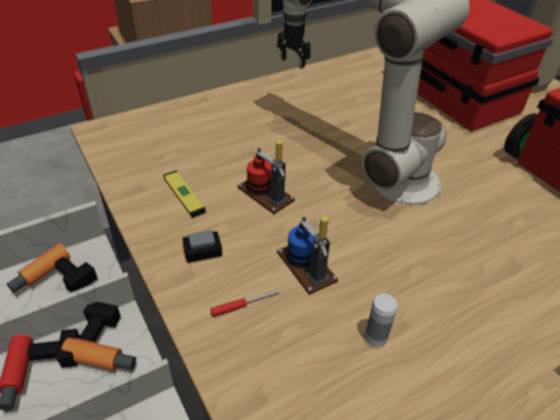

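View pics/top0.png

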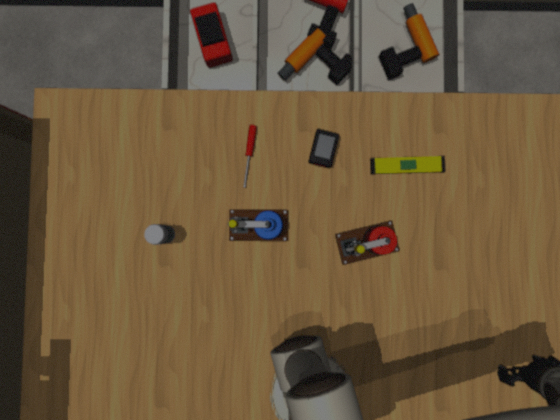

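The scene view shows the red lantern near (262,175) with its handle tip at (279,144). The blue one is near (302,243). In the top view the red knob is near (385,240), with the yellow tip at (361,249) and the plate around (367,243). The level lies ahead at (408,165).

```bash
cat > h.py <<'E'
import numpy as np,cv2
def P(c):
    R=cv2.Rodrigues(c['rvec'])[0];t=np.ravel(c['tvec']);return R,t
def ray(c,uv):
    R,t=P(c);d=R.T@np.linalg.inv(c['mtx'])@np.array([uv[0],uv[1],1.]);return -R.T@t,d
def plane(c,uv,z):
    o,d=ray(c,uv);return o+d*(z-o[2])/d[2]
def tri(c1,u1,c2,u2):
    o,d=ray(c1,u1);p,e=ray(c2,u2);s=np.linalg.lstsq(np.c_[d,-e],p-o,rcond=None)[0]
    a,b=o+d*s[0],p+e*s[1];return (a+b)/2,np.linalg.norm(a-b)
def pts(c,d,m):
    v,u=np.nonzero(m&(d>0));R,t=P(c);z=d[v,u]
    q=np.linalg.inv(c['mtx'])@np.vstack([u*z,v*z,z]);return (R.T@(q-t[:,None])).T,u,v
def masks(p):
    h=cv2.cvtColor(p,cv2.COLOR_RGB2HSV).astype(int);H,S,V=h[...,0],h[...,1],h[...,2]
    return {'red':((H<6)|(H>174))&(S>180)&(V>70),'yel':(H>22)&(H<34)&(S>190)&(V>90),'dark':(V<75)}
def box(m,u0,u1,v0,v1):
    r=np.zeros_like(m);r[v0:v1,u0:u1]=m[v0:v1,u0:u1];return r
E
python3 - <<'E'
from h import *
T=np.load('top0.npz');S=np.load('scene0.npz')
bx={'top':(T,330,405,215,270),'scene':(S,235,300,130,215)}
for n,(c,*b) in bx.items():
    M=masks(c['p'])
    for k in M:
        q,u,v=pts(c,c['d'],box(M[k],*b))
        if k=='dark':
            if n=='top':
                s=(q[:,2]>.005)&(q[:,2]<.03);mm=np.zeros(c['d'].shape,np.uint8);mm[v[s],u[s]]=1
            continue
        print(n,k,len(q),'uv',u.mean(),v.mean(),u.min(),u.max(),v.min(),v.max(),'xyz med',np.median(q,0).round(4),'min',q.min(0).round(3),'max',q.max(0).round(3))
# all heights in top window
c=T;d=c['d'];b=(330,405,215,270)
q,u,v=pts(c,d,box(np.ones(d.shape,bool),*b))
s=(q[:,2]>.008)
r=q[s];print('pts',s.sum(),r[:,2].max())
w=(q[:,2]>.009)&(q[:,2]<.022)
rect=cv2.minAreaRect((np.r_[q[w][:,:2]]).astype(np.float32)*1000);print('plate rect mm',rect,cv2.boxPoints(rect).round(0).tolist())
for lo,hi in((.095,.115),(.13,.15),(.155,.18),(.225,.26)):
    k=(q[:,2]>lo)&(q[:,2]<hi);print(lo,k.sum(),q[k].mean(0).round(4) if k.any() else'')
# other objects
cv2.imwrite('pics/crop.png',cv2.hconcat([cv2.resize(T['p'][205:275,325:410],None,fx=4.5,fy=4.5)[:,:,::-1],cv2.resize(S['p'][130:200,235:320],None,fx=4.5,fy=4.5)[:,:,::-1]]))
E
```

```text
top red 449 uv 383.6169265033408 239.05122494432072 369 396 226 254 xyz med [ 0.4843 -0.2037  0.1054] min [ 0.431 -0.261  0.013] max [ 0.517 -0.161  0.146]
top yel 43 uv 360.3255813953488 249.02325581395348 357 364 246 252 xyz med [ 0.4523 -0.114   0.2494] min [ 0.444 -0.124  0.241] max [ 0.46  -0.105  0.255]
scene red 432 uv 258.90277777777777 171.67824074074073 248 271 156 188 xyz med [ 0.4892 -0.1797  0.1016] min [ 0.437 -0.234  0.04 ] max [ 0.519 -0.125  0.156]<stdin>:12: RuntimeWarning: Mean of empty slice.
  ret = ret.dtype.type(ret / rcount)
Traceback (most recent call last):
ValueError: zero-size array to reduction operation minimum which has no identity
```

Run:
```python
from h import *
T=np.load('top0.npz');S=np.load('scene0.npz')
p=S['p'];h=cv2.cvtColor(p,cv2.COLOR_RGB2HSV);print(h[142:162:3,279].tolist())
H=h.astype(int);m=box((H[...,0]>20)&(H[...,0]<34)&(H[...,1]>165)&(H[...,2]>70),270,290,135,170)
q,u,v=pts(S,S['d'],m);print('scene yel',len(q),u.min(),u.max(),v.min(),v.max(),np.median(q,0),q.max(0))
if len(q):
    top=v<=v.min()+3
    ut=(u[top].mean(),v.min()+1.5);print('tri tip',tri(T,(360.3,249.0),S,ut))
d=T['d'];q,u,v=pts(T,d,box(np.ones(d.shape,bool),330,405,215,270))
w=(q[:,2]>.009)&(q[:,2]<.022)
rect=cv2.minAreaRect(q[w][:,:2].astype(np.float32)*1000);print('plate',rect,cv2.boxPoints(rect).round(0).tolist())
R=masks(T['p'])['red'][v,u]
k=(q[:,2]>.098)&(q[:,2]<.112)&R;print('cap top circle mm',cv2.minEnclosingCircle(q[k][:,:2].astype(np.float32)*1000))
k=(q[:,2]>.13)&(q[:,2]<.15)&R;print('knob',k.sum(),cv2.minEnclosingCircle(q[k][:,:2].astype(np.float32)*1000),np.median(q[k],0))
k=(q[:,2]>.155)&(q[:,2]<.18);r=cv2.minAreaRect(q[k][:,:2].astype(np.float32)*1000);print('arm',r,cv2.boxPoints(r).round(0).tolist())
for n,a in(('blue',(225,295,200,245)),('level',(365,450,150,180)),('battery',(305,345,125,170))):
    Q,_,_=pts(T,d,box(np.ones(d.shape,bool),*a));Q=Q[Q[:,2]>.009];print(n,Q.min(0).round(3),Q.max(0).round(3))
cv2.imwrite('pics/crop.png',cv2.hconcat([cv2.resize(T['p'][205:275,325:410],None,fx=4.5,fy=4.5)[:,:,::-1],cv2.resize(S['p'][130:200,235:320],None,fx=4.5,fy=4.5)[:,:,::-1]]))
```

```text
[[28, 144, 181], [24, 163, 114], [23, 166, 112], [23, 166, 112], [23, 168, 111], [23, 168, 111], [22, 110, 88]]
scene yel 41 277 280 145 158 [ 0.45914361 -0.10591221  0.2208841 ] [ 0.46450971 -0.09818195  0.24844152]
tri tip (array([ 0.45124301, -0.11711318,  0.228008  ]), np.float64(0.0010118769207806966))
plate ((474.036865234375, -169.35205078125), (149.3062744140625, 210.92025756835938), 0.7075080871582031) [[398.0, -65.0], [401.0, -276.0], [550.0, -274.0], [547.0, -63.0]]
cap top circle mm ((475.40655517578125, -201.33392333984375), 41.93850326538086)
knob 48 ((476.1447448730469, -201.761962890625), 18.681306838989258) [ 0.48576278 -0.20565787  0.13873073]
arm ((457.7087097167969, -154.40869140625), (40.817928314208984, 115.93097686767578), 7.473879337310791) [[430.0, -100.0], [445.0, -215.0], [485.0, -209.0], [470.0, -94.0]]
blue [0.456 0.07  0.009] [0.592 0.264 0.254]
level [ 0.669 -0.426  0.009] [ 0.746 -0.179  0.034]
battery [ 0.7   -0.098  0.009] [0.836 0.017 0.073]
```

View pics/crop.png

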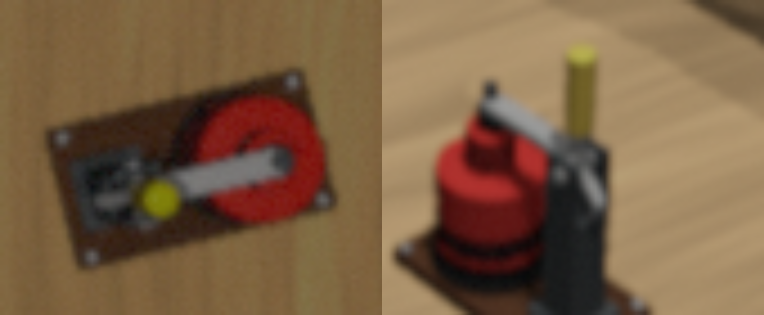

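The crop shows the arm running from the hinge to a stud at top-view pixel (388,240), and the handle tip at top (360.6,249.2) and scene (279.2,141.8). I'll triangulate both as a check.

Run:
```python
from h import *
T=np.load('top0.npz');S=np.load('scene0.npz')
t=tri(T,(360.6,249.2),S,(279.2,142.3));print('tip',t)
print('stud',tri(T,(387.9,240.1),S,(259,149)))
# four plate screws, top view, z=15mm
C=[plane(T,(325+a/4.5,205+b/4.5),.015)[:2] for a,b in((293,81),(322,200),(91,257),(62,138))]
C=np.array(C);print(C.round(4).tolist())
e=(C[2]+C[3]-C[0]-C[1])/2;y=e/np.linalg.norm(e);print('len',np.linalg.norm(e),'ang',np.degrees(np.arctan2(y[1],y[0])))
print('axis from plate',C.mean(0)-y*.0325)
# hinge from axis
a=np.array([.4758,-.2016]);print('hinge',a+.09*y,'tip',plane(T,(360.6,249.2),.25))
```

```text
tip (array([ 0.45161423, -0.11573296,  0.24445195]), np.float64(3.1901435335480214e-05))
stud (array([ 0.47517574, -0.20289545,  0.17178214]), np.float64(0.001708201966593035))
[[0.5275, -0.2422], [0.4454, -0.2622], [0.4042, -0.1024], [0.486, -0.0819]]
len 0.16531181300549924 ang 104.48191064030914
axis from plate [ 0.4739028  -0.20362588]
hinge [ 0.45329331 -0.1144596 ] tip [ 0.45179314 -0.1149105   0.25      ]
```

apply_moves:
  motion:
    - {"jaw": -1,"xyz": [50,-34,0]}
    - {"jaw": -1,"xyz": [100,-68,0]}
    - {"jaw": -1,"xyz": [150,-102,0]}
    - {"jaw": -1,"xyz": [200,-136,0]}
    - {"jaw": -1,"xyz": [250,-170,0]}

```text
validation failed for argument at $.mo...
```

apply_moves:
  motion:
    - {"jaw": -1.0,"xyz": [50.0,-34.0,0.0],"twist": 0.0}
    - {"jaw": -1.0,"xyz": [100.0,-68.0,0.0],"twist": 0.0}
    - {"jaw": -1.0,"xyz": [150.0,-102.0,0.0],"twist": 0.0}
    - {"jaw": -1.0,"xyz": [200.0,-136.0,0.0],"twist": 0.0}
    - {"jaw": -1.0,"xyz": [250.0,-170.0,0.0],"twist": 0.0}

```text
time: 0.72
ee_pos: [0.3492, -0.2907, 0.2481]
tcp_rot: [180.0, -0.0, 16.6]
wrist_force: [0.9, -0.5, 0.1]
opening: -0.0001
grasp_force: 0.0
```

apply_moves:
  motion:
    - {"jaw": -1.0,"xyz": [50.0,-33.0,0.0],"twist": 0.0}
    - {"jaw": -1.0,"xyz": [100.0,-67.0,0.0],"twist": 0.0}
    - {"jaw": -1.0,"xyz": [148.0,-100.0,0.0],"twist": 0.0}
    - {"jaw": -1.0,"xyz": [148.0,-100.0,25.0],"twist": 0.0}
    - {"jaw": -1.0,"xyz": [148.0,-100.0,25.0],"twist": 0.0}

```text
time: 1.35
ee_pos: [0.4613, -0.1533, 0.2219]
tcp_rot: [-179.9, 0.1, 16.8]
wrist_force: [-0.6, -0.1, 0.4]
opening: -0.0001
grasp_force: 0.0
```

Run:
```python
from workcell import sensors,camera
import cv2
o=sensors.get_obs();print(o['time'],o['ee_pos'],o['tcp_rot'],o['wrist_force'])
a=camera("scene")[0][90:200,215:335];b=camera("top")[0][195:305,320:440]
cv2.imwrite("pics/a1.png",cv2.resize(cv2.hconcat([a,b]),None,fx=3.3,fy=3.3)[:,:,::-1])
```

```text
1.35 [ 0.46134647 -0.15332339  0.22193567] [-1.79920419e+02  1.11929892e-01  1.67503363e+01] [-0.63723573 -0.11974165  0.43699181]
```

View pics/a1.png

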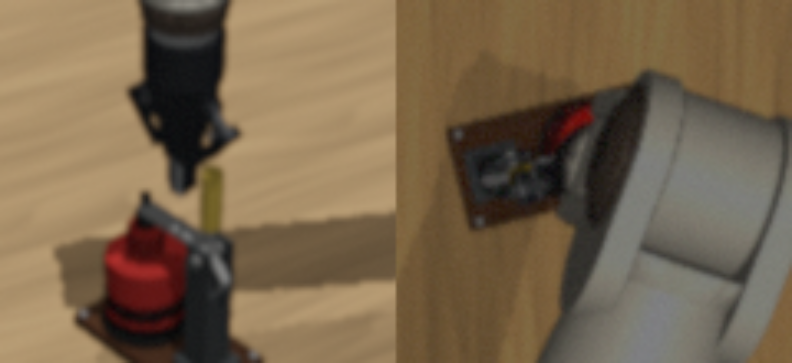

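The fingers stand on the lantern side of the handle with its tip clear below the knuckles (fingers at (180,185), handle at (212,200) in the crop), so I can push.

apply_moves:
  motion:
    - {"jaw": -1.0,"xyz": [0.5,-15.0,0.0],"twist": 0.0}
    - {"jaw": -1.0,"xyz": [1.0,-30.0,0.0],"twist": 0.0}
    - {"jaw": -1.0,"xyz": [2.0,-45.0,0.0],"twist": 0.0}
    - {"jaw": -1.0,"xyz": [2.5,-60.0,0.0],"twist": 0.0}
    - {"jaw": -1.0,"xyz": [3.0,-70.0,0.0],"twist": 0.0}

```text
time: 2.08
ee_pos: [0.4441, -0.0862, 0.2241]
tcp_rot: [179.9, -0.1, 16.6]
wrist_force: [0.6, -3.4, 0.3]
opening: -0.0
grasp_force: 1.2
```

apply_moves:
  motion:
    - {"jaw": -1.0,"xyz": [0.5,-15.0,0.0],"twist": 0.0}
    - {"jaw": -1.0,"xyz": [1.0,-30.0,0.0],"twist": 0.0}
    - {"jaw": -1.0,"xyz": [1.0,-40.0,0.0],"twist": 0.0}
    - {"jaw": -1.0,"xyz": [1.0,-40.0,0.0],"twist": 0.0}
    - {"jaw": -1.0,"xyz": [1.0,-40.0,0.0],"twist": 0.0}

```text
time: 2.7
ee_pos: [0.4339, -0.0476, 0.2232]
tcp_rot: [-180.0, 0.0, 16.7]
wrist_force: [0.6, 0.1, -0.1]
opening: -0.0001
grasp_force: 0.0
```

Run:
```python
from workcell import sensors,camera
import cv2
o=sensors.get_obs();print(o['time'],o['ee_pos'],o['tcp_rot'],o['wrist_force'])
a=camera("scene")[0][90:200,215:335];b=camera("wrist")[0]
cv2.imwrite("pics/a2.png",cv2.hconcat([cv2.resize(a,(400,366)),cv2.resize(b,(400,366))])[:,:,::-1])
```

```text
2.7 [ 0.43390577 -0.04759957  0.22323679] [-1.79999584e+02  3.35073606e-03  1.66755706e+01] [ 0.63166463  0.0557214  -0.11297527]
```

View pics/a2.png

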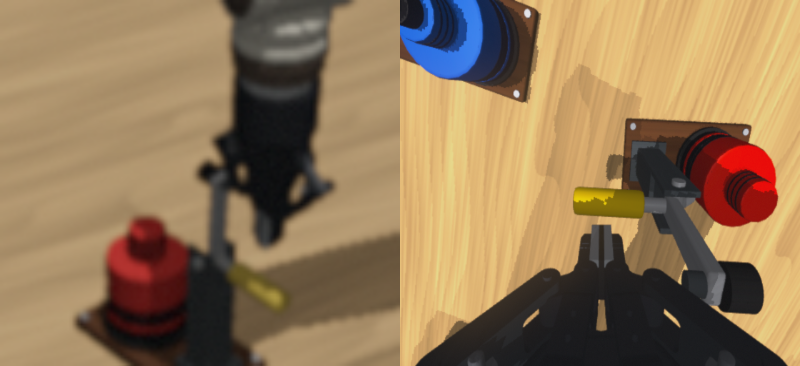

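The clamp lies fully back: in the left panel the handle is level at (258,285) and the arm stands up at (218,210), and there is no contact force. Next I'll rise, go over the cap, and measure the knob with the wrist camera on the way.

apply_moves:
  motion:
    - {"jaw": -1.0,"xyz": [0.0,0.0,-55.0],"twist": 0.0}
    - {"jaw": -1.0,"xyz": [0.0,0.0,-107.0],"twist": 0.0}
    - {"jaw": -1.0,"xyz": [-2.0,50.0,-107.0],"twist": 0.0}
    - {"jaw": 0.0,"xyz": [-4.0,105.0,-107.0],"twist": 0.0}
    - {"jaw": 0.4,"xyz": [-5.0,160.0,-107.0],"twist": 0.0}

```text
time: 3.42
ee_pos: [0.4752, -0.2043, 0.3304]
tcp_rot: [180.0, -0.0, 16.7]
wrist_force: [1.2, 0.4, 0.3]
opening: 0.0359
grasp_force: 0.0
```

apply_moves:
  motion:
    - {"jaw": 0.4,"xyz": [0.0,0.0,0.0],"twist": 0.0}
    - {"jaw": 0.4,"xyz": [0.0,0.0,0.0],"twist": 0.0}

```text
time: 3.68
ee_pos: [0.4748, -0.2025, 0.33]
tcp_rot: [-180.0, 0.0, 16.6]
wrist_force: [-0.5, 0.2, 0.6]
opening: 0.0598
grasp_force: 0.0
```

Run:
```python
from workcell import sensors,camera,camera_params
from h import *
o=sensors.get_obs();print(o['time'],o['ee_pos'],o['tcp_rot'],o['wrist_force'],o['opening'])
c=camera_params('wrist');p,d=camera('wrist')
q,u,v=pts(c,d,masks(p)['red']);print(len(q))
k=(q[:,2]>.134)&(q[:,2]<.145);print('knob',k.sum(),np.median(q[k],0),cv2.minEnclosingCircle(q[k][:,:2].astype(np.float32)*1000))
k=(q[:,2]>.100)&(q[:,2]<.110);print('cap',k.sum(),np.median(q[k],0),cv2.minEnclosingCircle(q[k][:,:2].astype(np.float32)*1000))
s=camera("scene")[0][90:200,215:335]
cv2.imwrite("pics/a3.png",cv2.hconcat([cv2.resize(s,(400,366)),cv2.resize(p,(400,366))])[:,:,::-1])
```

```text
3.675 [ 0.47478329 -0.20247689  0.33002339] [-1.79958334e+02  3.09192781e-02  1.65997378e+01] [-0.52093669  0.22267079  0.60008644] 0.059834243701873575
4105
knob 1015 [ 0.47507942 -0.20165386  0.14107798] ((474.0174560546875, -202.2555389404297), 19.080997467041016)
cap 2891 [ 0.48341218 -0.19865482  0.10701984] ((474.1710205078125, -201.8890380859375), 41.88691329956055)
```

View pics/a3.png

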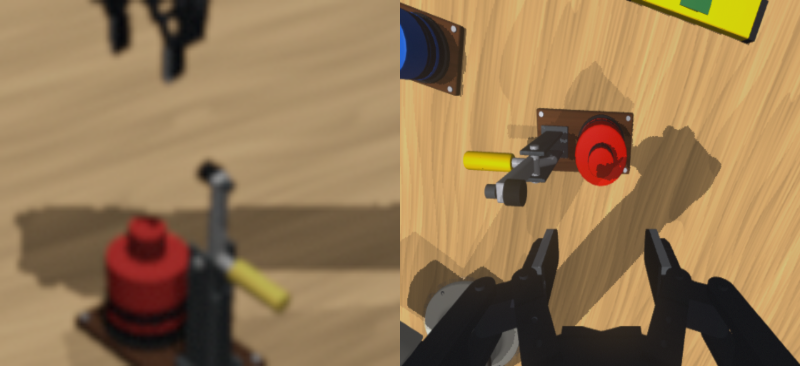

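The clamp is still back, and the knob is centred between the fingers to about 1 mm. The knob top measures 0.141 m and its radius 19 mm, both as expected. I'll descend and grip.

apply_moves:
  motion:
    - {"jaw": 0.4,"xyz": [-1.0,0.0,55.0],"twist": 0.0}
    - {"jaw": 0.4,"xyz": [-1.0,0.0,110.0],"twist": 0.0}
    - {"jaw": 0.4,"xyz": [-1.0,0.0,155.0],"twist": 0.0}
    - {"jaw": 0.4,"xyz": [-1.0,0.0,185.0],"twist": 0.0}
    - {"jaw": 0.4,"xyz": [-1.0,0.0,199.0],"twist": 0.0}

```text
time: 4.4
ee_pos: [0.4734, -0.2014, 0.1302]
tcp_rot: [-180.0, 0.0, 16.7]
wrist_force: [0.8, 1.0, 0.6]
opening: 0.0602
grasp_force: 0.0
```

apply_moves:
  motion:
    - {"jaw": 0.4,"xyz": [0.0,0.0,0.0],"twist": 0.0}
    - {"jaw": -0.5,"xyz": [0.0,0.0,0.0],"twist": 0.0}
    - {"jaw": -0.5,"xyz": [0.0,0.0,0.0],"twist": 0.0}
    - {"jaw": -0.5,"xyz": [0.0,0.0,0.0],"twist": 0.0}
    - {"jaw": -0.5,"xyz": [0.0,0.0,0.0],"twist": 0.0}
  grip_force: 80

```text
time: 5.03
ee_pos: [0.4745, -0.2018, 0.1335]
tcp_rot: [-180.0, -0.1, 16.7]
wrist_force: [-2.5, 6.8, 7.9]
opening: 0.0356
grasp_force: 79.4
```

apply_moves:
  motion:
    - {"jaw": -0.5,"xyz": [0.0,0.0,-8.0],"twist": 0.0}
    - {"jaw": -0.5,"xyz": [0.0,0.0,-16.0],"twist": 0.0}
    - {"jaw": -0.5,"xyz": [0.0,0.0,-25.0],"twist": 0.0}
    - {"jaw": -0.5,"xyz": [0.0,0.0,-34.0],"twist": 0.0}
    - {"jaw": -0.5,"xyz": [0.0,0.0,-42.0],"twist": 0.0}

```text
time: 5.65
ee_pos: [0.4741, -0.2018, 0.1742]
tcp_rot: [-179.9, -0.1, 16.7]
wrist_force: [12.6, 0.2, -59.1]
opening: 0.0351
grasp_force: 86.1
```

apply_moves:
  motion:
    - {"jaw": -0.5,"xyz": [0.0,0.0,0.0],"twist": 0.0}
    - {"jaw": -0.5,"xyz": [0.0,0.0,0.0],"twist": 0.0}
    - {"jaw": -0.5,"xyz": [0.0,0.0,-2.0],"twist": 0.0}

```text
time: 6.02
ee_pos: [0.4742, -0.2018, 0.174]
tcp_rot: [-179.9, 0.0, 16.7]
wrist_force: [7.9, 3.3, -27.5]
opening: 0.0355
grasp_force: 89.4
```

apply_moves:
  motion:
    - {"jaw": -0.5,"xyz": [0.0,0.0,2.0],"twist": 0.0}
    - {"jaw": 0.4,"xyz": [0.0,0.0,2.0],"twist": 0.0}
    - {"jaw": 0.4,"xyz": [0.0,0.0,2.0],"twist": 0.0}
    - {"jaw": 0.4,"xyz": [0.0,0.0,2.0],"twist": 0.0}
    - {"jaw": 0.4,"xyz": [0.0,0.0,-10.0],"twist": 0.0}

```text
time: 6.65
ee_pos: [0.4737, -0.2026, 0.1853]
tcp_rot: [-180.0, 0.0, 16.7]
wrist_force: [0.0, 1.0, 0.0]
opening: 0.0604
grasp_force: 0.0
```

apply_moves:
  motion:
    - {"jaw": 0.4,"xyz": [0.0,0.0,-40.0],"twist": 0.0}
    - {"jaw": 0.4,"xyz": [0.0,0.0,-90.0],"twist": 0.0}
    - {"jaw": 0.4,"xyz": [-10.0,40.0,-120.0],"twist": 0.0}
    - {"jaw": 0.4,"xyz": [-40.0,80.0,-120.0],"twist": 0.0}
    - {"jaw": 0.4,"xyz": [-80.0,100.0,-120.0],"twist": 0.0}

```text
time: 7.28
ee_pos: [0.4259, -0.3231, 0.3058]
tcp_rot: [180.0, -0.0, 16.7]
wrist_force: [-0.7, -0.3, -0.2]
opening: 0.0603
grasp_force: 0.0
```

Run:
```python
from workcell import sensors,camera,camera_params
from h import *
o=sensors.get_obs();print(o['time'],o['ee_pos'],o['wrist_force'],o['opening'])
c=camera_params('top');p,d=camera('top')
q,u,v=pts(c,d,box(masks(p)['red'],330,410,205,275))
for lo,hi in((.095,.115),(.135,.155),(.17,.19)):
    k=(q[:,2]>lo)&(q[:,2]<hi);print(lo,k.sum(),np.median(q[k],0) if k.any() else '')
s=camera("scene")[0]
cv2.imwrite("pics/a4.png",cv2.hconcat([cv2.resize(s[90:310,150:390],(400,366)),cv2.resize(p[100:320,200:440],(400,366))])[:,:,::-1])
```

```text
7.275 [ 0.42591495 -0.32308031  0.30578772] [-0.69939198 -0.32993467 -0.22150042] 0.060320278336451254
0.095 1 [ 0.43400608 -0.19418797  0.10236844]
0.135 490 [ 0.47587481 -0.19523555  0.14461733]
0.17 148 [ 0.47610999 -0.2019026   0.1783565 ]
```

View pics/a4.png

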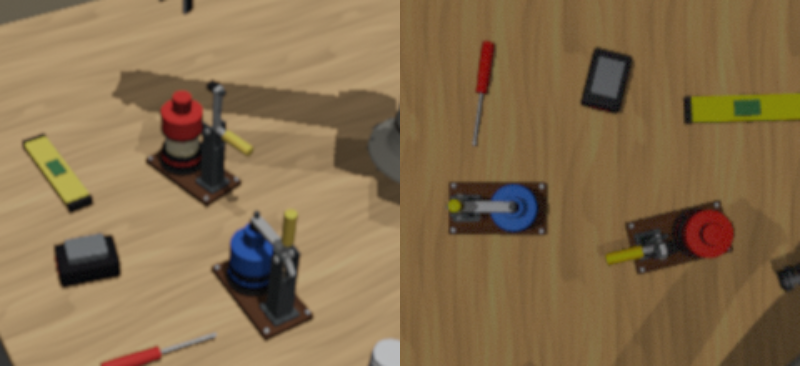

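The red cap is up: its flat top measures 0.145 m, its knob 0.178 m, and the pale globe shows at (182,150). The red clamp is thrown back, the blue lantern is still shut, and the other tools look unmoved.

```bash
python3 -c "
from workcell import bot;print(bot.job_done())"
```

```text
the job is handed in; nothing more can be done
None
```

The red lantern is ready and handed in: its clamp was thrown fully back first, then the cap was raised about 40 mm to its top stop with the globe showing; the blue lantern is still clamped shut, and the final pictures show the other tools where they were.

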